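Return the RF accessories to their own holders

TASK

Put the RF accessories back in the tray, each seated in the holder made for it: the adaptor upright in the round socket, the attenuator in the closed-ended cradle, the torque wrench in the two-saddle rest with its red handle in the wide saddle, and the tee flat in the nest with its stem between the two blocks. The attenuator has been left in the wrench's rest and the adaptor in the attenuator's cradle, so free each holder before you fill it. Set each piece down, do not drop it, and leave the hex key and the roll of tape lying where they are.

Things in the scene. Friction and masses are not known exactly. Their poses are not given: they have to be found in the camera images.
- n_adaptor: RF adaptor, light metal, round, 20 mm diameter, 36 mm tall, upright on its wide nut, tapering to 12 mm at the top. Origin: centre of its underside. Starts upright in the gap in the middle of the attenuator cradle: grip it across the cradle (along the cradle's y). With fingertips 11 mm or more above its underside they clear the collar of the socket. Any yaw will do.
- attenuator: Fixed attenuator, light metal, stepped round body with flats, 65 mm long, 22 mm wide, 19 mm high, lying. Origin: centre of its underside; y along its length (either way round is the same). Starts lengthwise between the saddles of the wrench rest. Grip it across its width at the middle.
- torque_wrench: Torque wrench lying on the bench, 147 mm long, 110 g. Origin: under mid length, level with the handle's underside. y is its length: red handle, 18 mm wide and 19 mm high, at y = 10 to 74 mm; flat shaft, 12 mm wide, 5 mm thick, underside 7 mm up, and 20 mm wide jaw at y = 10 to -74 mm. Centre of mass at y = 24 mm: grip the handle near there, across its width.
- bnc_tee: BNC tee, light metal, lying flat on the bench, 14 mm high: a bar 34 mm long, 14 mm thick, along its y at x = 8 mm, and a stem 14 mm thick from the bar's middle to x = -14 mm. Origin: centre of the outline, at the underside. Grip it by the two ends of the bar (closing along its y, at x = 9 mm).
- wrench_rest: Grey printed holder, fixed in the tray; origin: centre of its underside, x along its 116 mm, y across its 54 mm; floor plate 5 mm thick, heights from the origin. Two-saddle rest, cheeks 19 mm high. Handle saddle at x = 43 to 57 mm: 32 mm wide, bottom at 5 mm; shaft saddle at x = -57 to -43 mm: 24 mm wide, bottom at 11 mm. The wrench's origin belongs over this one, at z = 5 mm, its y along this x.
- attenuator_cradle: Grey printed holder, fixed in the tray; origin: centre of its underside, x along its 116 mm, y across its 54 mm; floor plate 5 mm thick, heights from the origin. Pocket with closed ends, 80 mm along x, 35 mm wide, walls 16 mm high, open for fingers at |x| < 19 mm. The attenuator's origin belongs over this one, at z = 5 mm, its y along this x, either way.
- adaptor_socket: Grey printed holder, fixed in the tray; origin: centre of its underside, x along its 116 mm, y across its 54 mm; floor plate 5 mm thick, heights from the origin. Round collar, 49 mm outside, bore 32 mm or more, rim at 15 mm. The adaptor stands in it nut down, its origin over this one, at z = 5 mm.
- tee_nest: Grey printed holder, fixed in the tray; origin: centre of its underside, x along its 116 mm, y across its 54 mm; floor plate 5 mm thick, heights from the origin. Two blocks (16 mm high, |x| = 13 to 34, y = -26 to -7 mm), between them the stem's slot; behind the bar a stop (|x| < 12, y = 20 to 26 mm). The tee's origin belongs over this one, at z = 5 mm, its x along this y (stem to -y).
- hex_key: Bystander, loose: small black L-shaped hex key, 74 x 26 x 7 mm, lying on the bench; origin at the centre of its underside.
- tape_blue: Bystander, loose: roll of tape lying flat on the bench, 60 mm diameter, 15 mm high; origin at the centre of its underside.

How it is judged:
By the outcome, as a careful person would: the job done as asked, in the order asked, and still so for the second after the job is handed in, with the robot touching nothing.
It also fails if it takes over 102 s, if anything falls off the work surface, if the arm or the gripper's body presses on something with over 40 N, if the wrist force passes 120 N, or if a joint passes its speed limit or range.

ROBOT

A 6-joint arm with a two-finger parallel gripper is mounted at the origin on a cart in front of the work surface, level with it; the furniture and walls round the work are solid. World frame = base frame: x ahead of the robot, y to its left, z up, the work surface at z = 0. Lengths are in mm, angles in rad, forces in N, time in s.
With the tool pointing down it reaches from about 350 to 775 mm from the base axis. Payload 7.3 kg.
Tool frame: the origin (TCP) lies at the very end of the fingers, on their centre line; the grasp point (between the pads) lies behind it (bot.grip_point_offset is the z of the grasp point in the tool frame, in mm); z points along the fingers, y is the line along which they close (so a half turn about z gives the same grasp; the last joint's range is limited). The gripper opens to 92 mm and grips with 3 to 60 N. Pads are 19 mm wide; open, the fingers measure 130 mm over their backs; the gripper's body (75 mm by 190 mm) begins 47 mm behind the grasp point.
Start: joints at [1.055, 0.342, 1.524, -0, 1.275, -0.146], TCP at [189.737, 489.535, 226.741] pointing down, gripper open.
Joint ranges: [-2.53, 2.53], [-0.77, 2.02], [0.04, 2.7], [-1, 4.14], [0.28, 2.66], [-3.11, 3.11]. Speed limits (rad/s): [2.57, 2.57, 3.14, 3.14, 3.14, 3.14].

INTERFACE

Orientations are given as [roll, pitch, yaw] about the fixed x, y, z axes, in that order (R = Rz(yaw) Ry(pitch) Rx(roll)).
In Python, from plant import bot gives the robot as it stands. The module is installed in compiled form; this text tells all that it offers.
- The arm moves only by the shell command python3 -m crank 'ROWS'. ROWS is JSON, a list that holds one entry, the list of rows, each a list of 5 numbers: the opening, from 0 (shut) to 1 (fully open), then the shift along the tool's x, y, z in cm, then the turn about the tool's z in degrees. In form: [[[claw, x, y, z, turn], ...]]. A call has exactly 10 rows; each row is the pose to reach, as a shift and turn from the pose commanded when the call began, along the tool's axes at that moment; what a row does not reach only later rows make up. A row lasts 1/10 s, in which the tool goes at most 50 mm and 8.59 degrees, less where a joint would pass 70% of its speed; a pose out of reach is approached as far as the arm can. A call with a gripper value outside its range is refused whole. The fingers move at their own pace and stop on an object; the grip force is fixed at half the most. Time passes only in rows, so rows that repeat a pose let the fingers close, or fill a call up. It gives the time, the measured TCP pose, the force, the opening and the grip force at its end, in the units of the state.
- bot.get_obs(): the state, without advancing time (a new reading comes with each control period).
- bot.capture(name): name is "side" or "top" or "wrist"; returns (picture, depth): 480x640x3 uint8, red, green, blue; 480x640 float32, mm along the optical axis (not along the pixel's ray), 0 where there is no reading.
- bot.calibration(name): a dict with "vertical_fov" (degrees; the focal length in pixels is half the picture's height over the tangent of half this angle, whatever the lens; pixels are square), "cx", "cy" (the principal point, pixels), "rvec" (rotation vector, rad) and "tvec" (3), from world to camera coordinates, as OpenCV has them; the wrist camera has in their place "tool_from_camera" (4x4, takes a point from camera to tool coordinates, whose origin is the TCP and whose axes are the flange's). Camera axes: x right, y down, z forward; pixel columns grow to the right and rows downward; lengths in mm; the calibration is good to about 2 mm. A picture is of the moment at which its call begins: read the wrist's pose just before it. calibration takes no time and is no camera call.
- bot.close_job(): hands the job in; it is judged then, once.
The state is a dict: "time": time; "joint_positions": joint angles; "dq": joint speeds; "tau": joint torques, N m; "tool_pos": TCP position; "tcp_rot": TCP orientation; "contact_force": force on the tool from outside, world axes, zero at the start; "moment": the same for the moment, N m; "grip_width": finger opening in mm; "finger_force": force on a finger pad.
Only numpy, scipy, OpenCV 4.12 (cv2) and the standard library are available. Lean on these libraries where they do the work, as an engineer would, in place of code of your own. Each camera call takes 0.05 s, during which the arm holds its last target. There are 200 camera calls.

## Working session

There is one attempt and no reset: what is moved stays moved. The work goes in short steps, Python scripts to look and compute and a shell command to move; the robot and the scene stay as the last step left them, time stands still between calls to the robot, and variables do not carry over. Pictures are saved under pics/ and viewed, at most 14 in all, crops included, and the job is handed in when it is done.

```bash
mkdir -p pics
cat > h.py <<'E'
import numpy as np,cv2
from plant import bot
from scipy.spatial.transform import Rotation as R
def tool():
    o=bot.get_obs();T=np.eye(4);T[:3,:3]=R.from_euler('xyz',o['tcp_rot']).as_matrix();T[:3,3]=o['tool_pos'];return T
def cam(n):
    """picture, per-pixel world xyz"""
    c=bot.calibration(n);T=tool();im,d=bot.capture(n)
    if n=='wrist': W=T@np.array(c['tool_from_camera'])
    else:
        M=np.eye(4);M[:3,:3]=cv2.Rodrigues(np.array(c['rvec'],float))[0];M[:3,3]=np.ravel(c['tvec']);W=np.linalg.inv(M)
    f=240/np.tan(np.radians(c['vertical_fov'])/2)
    v,u=np.mgrid[:480,:640]
    P=np.stack([(u-c['cx'])/f*d,(v-c['cy'])/f*d,d],-1)@W[:3,:3].T+W[:3,3]
    P[d==0]=np.nan
    return im,P
def save(n,im): cv2.imwrite('pics/'+n+'.png',im[...,::-1])
E
python3 - <<'E'
from h import *
o=bot.get_obs();print(o,bot.grip_point_offset)
for n in('top','side'):
    im,P=cam(n);save(n+'0',im);np.save(n+'0.npy',P)
    c=bot.calibration(n);print(n,c)
print(bot.calibration('wrist'))
E
```

```text
{'time': 0.0, 'joint_positions': array([ 1.05499628e+00,  3.42730389e-01,  1.52497758e+00,  1.08002298e-05,
        1.27538043e+00, -1.45999240e-01]), 'dq': array([-0.0003348 ,  0.00160914, -0.00095098,  0.00121616,  0.00051207,
        0.000416  ]), 'tau': array([ 6.69018136e-04, -4.31241417e+01, -2.44221425e+01,  7.16616260e-02,
        5.60111634e-02, -1.00528064e-04]), 'tool_pos': array([189.53550783, 489.18242954, 226.05473735]), 'tcp_rot': array([-3.14011432e+00, -2.27820536e-04,  2.77178853e+00]), 'contact_force': array([ 0.0380203 , -0.01285993, -0.07207542]), 'moment': array([-0.02059499,  0.03322848,  0.01066415]), 'finger_force': 0.0, 'grip_width': 91.82909852352769} -18.8
top {'vertical_fov': 48.28891457503679, 'cx': 316.99845990653415, 'cy': 239.08958817742203, 'rvec': array([ 2.11492603, -2.15984203,  0.15284315]), 'tvec': array([-177.78397431,  485.61537229, 1245.58024573])}
side {'vertical_fov': 53.08565616956071, 'cx': 317.03857475664796, 'cy': 242.4504218291162, 'rvec': array([ 2.09111548, -0.49841387,  0.27717608]), 'tvec': array([-512.79325313,   70.12672285, 1003.02566601])}
{'vertical_fov': 61.03452321557299, 'cx': 318.9225877838652, 'cy': 236.36174527126929, 'tool_from_camera': array([[ 9.19880186e-04, -9.56842644e-01, -2.90605072e-01,
         7.81618561e+01],
       [ 9.99999175e-01,  1.14067562e-03, -5.90380773e-04,
         2.29716195e-01],
       [ 8.96387620e-04, -2.90604289e-01,  9.56842904e-01,
        -1.57784775e+02],
       [ 0.00000000e+00,  0.00000000e+00,  0.00000000e+00,
         1.00000000e+00]])}
```

View pics/top0.png

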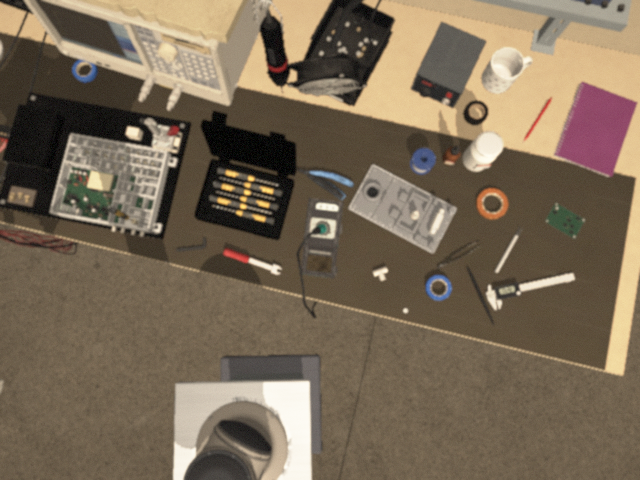

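View pics/side0.png

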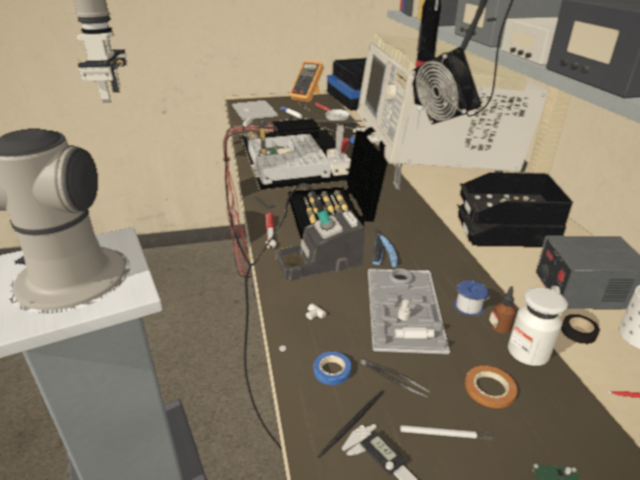

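The top view shows the tray with grey holders at about (403,208): socket (373,190), cradle with adaptor about (412,213), wrench rest with attenuator (437,220). The wrench is at (250,260), the tee at (380,272), the hex key at (190,244) and the blue tape at (438,288). The side view agrees, and also shows tall clutter (bottle, spool, meter) near the tray.

Run:
```python
from h import *
P=np.load('top0.npy');im=cv2.imread('pics/top0.png')
for n,(u,v) in dict(base=(240,440),trayL=(358,203),trayT=(370,168),trayR=(453,208),trayB=(430,249),sock=(373,190),adap=(415,214),att=(437,220),handle=(236,255),jaw=(277,268),tee=(380,272),hex=(190,245),tape=(450,288),meter=(322,225),spool=(423,160),bottle=(485,150),brown=(451,155),tbox=(245,200),lid=(250,145),orange=(492,190),bench=(400,290)).items():
    print(n,np.round(P[v,u]))
```

```text
base [ 75. -41. 276.]
trayL [ 574. -291.   10.]
trayT [ 663. -324.    8.]
trayR [ 553. -520.   22.]
trayB [ 455. -461.   13.]
sock [ 605. -329.   11.]
adap [ 536. -423.   46.]
att [ 523. -478.   32.]
handle [450.   9.  19.]
jaw [417. -90.  12.]
tee [ 402. -338.   14.]
hex [479. 125.   3.]
tape [ 360. -503.   16.]
meter [ 502. -201.  114.]
spool [ 678. -455.   15.]
bottle [ 666. -576.  121.]
brown [ 676. -515.   57.]
tbox [583. -14.  28.]
lid [692. -39. 118.]
orange [ 598. -621.   13.]
bench [ 358. -385.    5.]
```

```bash
python3 -m crank '[[[1,-3,-3,0,0],[1,-6.5,-6.5,0,0],[1,-10,-10,0,0],[1,-13.5,-13.5,0,0],[1,-17,-17.5,0,0],[1,-20.5,-21,0,0],[1,-24,-25,0,0],[1,-27.5,-28.5,0,0],[1,-31,-32,0,0],[1,-33,-34,0,0]]]'
cat >> h.py <<'E'
def go(pos,yaw=None):
    """shift (cm, tool axes) and turn (deg) from the present pose"""
    T=tool();s=T[:3,:3].T@(np.array(pos,float)-T[:3,3])/10
    y0=np.arctan2(T[1,0],T[0,0]);dy=0 if yaw is None else -np.degrees((np.radians(yaw)-y0+np.pi)%(2*np.pi)-np.pi)
    print('shift cm',np.round(s,2),'turn',round(dy,1),'yaw',round(np.degrees(y0),1),'pos',T[:3,3].round(1))
E
python3 - <<'E'
from h import *
im,P=cam('wrist');save('w1',im);np.save('w1.npy',P)
go((525,-384,226),148)
E
```

```text
time: 1.1
tool_pos: [375.2, 50.5, 226.7]
tcp_rot: [-3.141, 0.001, 2.77]
contact_force: [0.5, -0.4, -1.0]
grip_width: 92.3
finger_force: 0.0
shift cm [-29.51 -34.81   0.21] turn 10.6 yaw 158.6 pos [377.1  47.7 226.7]
```

View pics/w1.png

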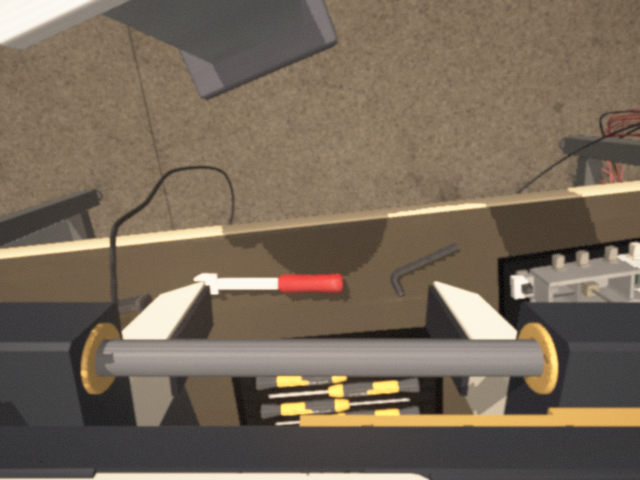

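Wrist picture: the wrench is clear. Its handle end is at (343,283), its jaw tip at (197,283), and the hex key is at (425,270). The gripper hides everything below row 300.

```bash
python3 - <<'E'
from h import *
P=np.load('w1.npy');im=cv2.imread('pics/w1.png').astype(int)
b,g,r=im[...,0],im[...,1],im[...,2]
v,u=np.mgrid[:480,:640]
box=(v>260)&(v<300)&(u>190)&(u<350)
red=box&(r>120)&(g<80)
wh=box&(r>140)&(g>120)
for m in(red,wh):
    q=P[m];q=q[np.isfinite(q[:,0])];(c,s,a)=cv2.minAreaRect(q[:,:2].astype(np.float32));print(len(q),c,s,a,np.percentile(q[:,2],[5,50,95]))
    if m is red: cr=q[:,:2].mean(0)
cw=np.nanmean(P[wh][:,:2],0);d=cr-cw;print(cr,cw,np.degrees(np.arctan2(d[1],d[0])))
print('floor z',np.nanmedian(P[230:240,300:340,2]))
E
python3 -m crank '[[[1,-2,-3,0,0],[1,-5,-6,0,0],[1,-8,-9.5,0,1],[1,-11,-13,0,3],[1,-14.5,-17,0,5],[1,-18,-21,0,7],[1,-21.5,-25,0,9],[1,-25,-29,0,10.6],[1,-29,-33,0,10.6],[1,-31,-36,0,10.6]]]'
python3 -m crank '[[[1,-1.5,-1,0,0],[1,-4.5,-3,0,0],[1,-4.5,-3,0,0],[1,-4.5,-3,0,0],[1,-4.5,-3,0,0],[1,-4.5,-3,0,0],[1,-4.5,-3,0,0],[1,-4.5,-3,0,0],[1,-4.5,-3,0,0],[1,-4.5,-3,0,0]]]'
python3 - <<'E'
from h import *
im,P=cam('wrist');save('w2',im);np.save('w2.npy',P);go((583,-421,226),148)
E
```

```text
579 (450.127685546875, 13.06623649597168) (63.159061431884766, 18.929807662963867) 66.4688491821289 [ 2.66633917 14.33123358 18.46502418]
1318 (414.509765625, -38.310096740722656) (112.99067687988281, 124.80799865722656) 12.94962215423584 [  2.63573589  11.48231782 234.67978465]
[449.24373082  13.9191487 ] [413.69466288 -48.7944833 ] 60.453374042711644
floor z 2.811493671012556
time: 2.15
tool_pos: [532.8, -391.1, 226.0]
tcp_rot: [3.141, -0.001, 2.587]
contact_force: [0.2, -0.3, 0.3]
grip_width: 91.8
finger_force: 0.0
time: 3.15
tool_pos: [554.5, -438.7, 226.9]
tcp_rot: [3.142, 0.0, 2.587]
contact_force: [-0.0, -0.6, 0.3]
grip_width: 92.1
finger_force: 0.0
shift cm [-1.48  3.01  0.08] turn 0.2 yaw 148.2 pos [ 554.5 -438.8  226.8]
```

View pics/w2.png

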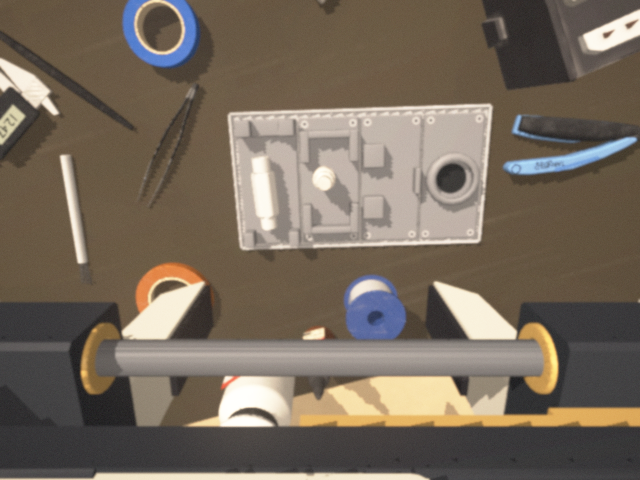

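The tray is in clear view. The rest with the attenuator is at (264,192), the cradle with the adaptor at (323,178). The nest blocks are at (374,155) and (374,207) with its stop at (417,180), and the socket is at (452,177). I'll enlarge it and add a height map.

Run:
```python
from h import *
P=np.load('w2.npy');im=cv2.imread('pics/w2.png')
s=np.s_[95:255,220:500]
a=cv2.resize(im[s],None,fx=2.8,fy=1.8*1.55)[:,:784]
z=np.nan_to_num(P[s][...,2]);b=cv2.applyColorMap(np.uint8(np.clip(z*6,0,255)),cv2.COLORMAP_JET)
a=cv2.resize(im[s],(525,300),interpolation=cv2.INTER_CUBIC);b=cv2.resize(b,(525,300),interpolation=cv2.INTER_NEAREST)
cv2.imwrite('pics/c2.png',np.vstack([a,b]))
for n,(u,v) in dict(corTL=(229,113),corTR=(491,105),corBR=(481,242),corBL=(241,248),sock=(452,177),blk1=(374,155),blk2=(374,207),stop=(417,180),floorN=(395,180),floorSock=(470,130),adap=(323,178),att=(264,192),chUL=(242,132),chUR=(282,128),chLL=(252,240),chLR=(291,238),cradT=(330,136),cradB=(330,230),bench=(330,90)).items(): print(n,P[v,u].round(1))
```

```text
corTL [ 446.4 -465.6    7.2]
corTR [ 563.1 -263.8    3.5]
corBR [ 676.4 -325.7    1.1]
corBL [ 555.8 -529.1    6.6]
sock [ 601.4 -322.8    8. ]
blk1 [ 544.3 -375.    18.7]
blk2 [ 585.  -398.1   19.8]
stop [ 583.8 -353.    19.4]
floorN [ 576.  -369.     8.1]
floorSock [ 571.4 -290.9   10.1]
adap [ 534.5 -422.2   43.9]
att [ 519.8 -474.5   27.3]
chUL [ 466.9 -462.2   23.8]
chUR [ 482.2 -431.1   23.2]
chLL [ 552.  -510.4   22.3]
chLR [ 569.2 -478.2   23.4]
cradT [ 509.7 -399.6   20.2]
cradB [ 582.6 -443.9   19.5]
bench [ 477.  -379.2    3.1]
```

View pics/c2.png

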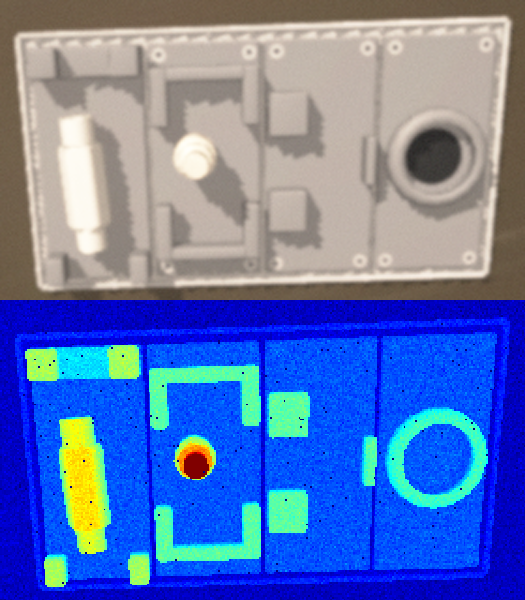

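Clear picture. The shaft saddle (bottom 11 mm, cyan) is at the robot-side end of the rest, so the wrench handle points to the far end. The nest's stem side is on the left, towards the cradle. Next I fit every piece and holder.

Run:
```python
from h import *
P=np.load('w2.npy');X=P.copy();z=P[...,2]-2.8
v,u=np.mgrid[:480,:640]
# tray angle
m=(v>95)&(v<255)&(u>220)&(u<500)&(z>3.5)
c,s,a=cv2.minAreaRect(P[m][:,:2].astype(np.float32));print('tray',c,s,a)
def cen(m): 
    q=P[m];return np.array(cv2.minAreaRect(q[:,:2].astype(np.float32))[0]),np.median(q[:,:2],0),np.percentile(q[:,:2],50,axis=0),len(q)
def box(u0,u1,v0,v1,z0,z1): return (u>=u0)&(u<u1)&(v>=v0)&(v<v1)&(z>z0)&(z<z1)
F={}
for n,b in dict(cUL=(230,252,115,145,16.5,21),cUR=(276,297,115,142,16.5,21),cLL=(240,258,225,250,16.5,21),cLR=(285,303,225,250,16.5,21),crad=(298,362,125,240,13.5,18.5),b1=(360,386,140,170,13.5,18.5),b2=(360,388,192,222,13.5,18.5),stop=(410,424,165,200,13.5,18.5),ring=(425,482,148,206,12,17.5)).items():
    mm=box(*b)
    mm=cv2.morphologyEx(mm.astype(np.uint8),cv2.MORPH_OPEN,np.ones((3,3)))>0
    q=P[mm][:,:2].astype(np.float32);r=cv2.minAreaRect(q);F[n]=np.array(r[0]);print(n,len(q),np.round(r[0],1),np.round(r[1],1),round(r[2],1),q.mean(0).round(1))
xd=(F['cLL']+F['cLR']-F['cUL']-F['cUR']);print('rest x',np.degrees(np.arctan2(xd[1],xd[0])),np.linalg.norm(xd)/2)
d=F['b2']-F['b1'];print('nest x',np.degrees(np.arctan2(d[1],d[0])),np.linalg.norm(d))
d=F['stop']-(F['b1']+F['b2'])/2;print('nest y',np.degrees(np.arctan2(d[1],d[0])),np.linalg.norm(d))
print('rest',(F['cLL']+F['cLR']+F['cUL']+F['cUR'])/4,'nest',(F['b1']+F['b2'])/2+d*16.5/39.5)
mm=box(250,280,150,232,10,27);q=P[mm][:,:2].astype(np.float32);r=cv2.minAreaRect(q);print('att',r,q.mean(0),np.nanmax(z[mm]))
mm=box(310,340,160,195,26,60);q=P[mm][:,:3];print('adap',q.mean(0),q[q[:,2]>36].mean(0),len(q),q[:,2].max())
# wrench
P=np.load('w1.npy');im=cv2.imread('pics/w1.png').astype(int);z=P[...,2]-2.8
m=(v>265)&(v<292)&(u>190)&(u<350)&(z>3)&(z<25)&(im[...,2]>110)
q=P[m][:,:2].astype(np.float32);print('wrench',len(q),cv2.minAreaRect(q))
red=m&(im[...,1]<90);q=P[red&(z>12)][:,:2].astype(np.float32);print('handle',cv2.minAreaRect(q))
l=cv2.fitLine(P[m][:,:2].astype(np.float32),cv2.DIST_HUBER,0,.01,.01).ravel();print(l,np.degrees(np.arctan2(l[1],l[0])))
```

```text
tray (559.221923828125, -397.5433349609375) (234.53012084960938, 128.8172149658203) 60.0633659362793
cUL 167 [ 464.6 -461.3] [13.4 13.4] 58.0 [ 464.8 -459.6]
cUR 182 [ 483.4 -428.5] [13.1 14.3] 57.4 [ 483.6 -428.5]
cLL 108 [ 550.6 -513. ] [ 9.3 13.9] 54.8 [ 550.7 -512.4]
cLR 142 [ 571.2 -477.3] [ 9.4 14.9] 58.4 [ 570.8 -476.8]
crad 1678 [ 545.4 -421.7] [52.  94.1] 60.2 [ 542.6 -420.1]
b1 469 [ 544.5 -375.7] [18.9 20.3] 58.7 [ 544. -376.]
b2 455 [ 585.2 -399.1] [18.7 20.8] 59.9 [ 584.7 -399.1]
stop 158 [ 584.6 -353.1] [ 5.5 22.9] 60.1 [ 584.3 -353.3]
ring 1027 [ 601.2 -325.3] [47.4 46.9] 19.1 [ 599.6 -325.6]
rest x -30.035763313663935 100.37340647822789
nest x -29.904656181758565 46.98099563245023
nest y 59.9922575725038 39.549764596343884
rest [ 517.44931793 -470.0174942 ] nest [ 573.12899587 -373.07127322]
att ((523.7591552734375, -477.8180236816406), (26.105060577392578, 71.15830993652344), 54.02660369873047) [ 520.5752  -474.99884] 26.96250049326103
adap [ 537.08441912 -423.33296201   38.74976801] [ 538.03413526 -423.63259028   44.36626567] 260 46.779385819261506
wrench 2044 ((435.4869384765625, -27.814346313476562), (145.86013793945312, 20.000459671020508), 68.46783447265625)
handle ((449.8857116699219, 12.057147979736328), (61.0460090637207, 14.229047775268555), 68.55174255371094)
[ 3.4812492e-01  9.3744814e-01  4.3601016e+02 -1.9250546e+01] 69.627335
```

```bash
cat >> h.py <<'E'
xd=np.array([np.cos(np.radians(-30)),np.sin(np.radians(-30))]);yd=np.array([-xd[1],xd[0]])
REST=np.array([517.4,-470]);CRAD=np.array([545.3,-421.7]);NEST=np.array([573.2,-373.2]);SOCK=np.array([601.2,-325.2])
E
python3 - <<'E'
from h import *
Q=np.vstack([np.load(f).reshape(-1,3) for f in('top0.npy','side0.npy')]);Q=Q[np.isfinite(Q[:,0])]
def chk(n,p,yaw,zt):
    y=np.radians(yaw);d=Q[:,:2]-p;tx=d@[np.cos(y),np.sin(y)];ty=d@[np.sin(y),-np.cos(y)]
    m=(abs(tx)<100)&(abs(ty)<110)&(Q[:,2]>zt+50)&(Q[:,2]<250);q=np.c_[tx,ty,Q[:,2]][m];print(n,len(q),q[::max(1,len(q)//8)].round().tolist())
for n,p,yaw,z in(('crad',CRAD,150,17),('rest',REST,150,10),('sock',SOCK,150,17),('rest24',REST+24*xd,150,10),('nest',NEST+9*yd,60,10),('wrench',(444,0),68.5-90+0,5),('wrench',(444,0),158,5),('tee',(402,-338),60,5)): chk(n,np.array(p),yaw,z)
go((540,-424.5,40),150)
P=np.load('w2.npy');im=cv2.imread('pics/w2.png');print(P[0:6,318:330,2].round()[::3])
T=np.load('top0.npy');m=np.zeros((480,640),bool);m[258:288,365:397]=1;m&=(T[...,2]>8)&(T[...,2]<25);q=T[m];print(cv2.minAreaRect(q[:,:2].astype(np.float32)),len(q),q.mean(0),np.argwhere(m).min(0),np.argwhere(m).max(0))
E
```

```text
crad 0 []
rest 0 []
sock 396 [[99.0, 101.0, 99.0], [92.0, 68.0, 99.0], [90.0, 51.0, 95.0], [94.0, 78.0, 101.0], [84.0, 52.0, 100.0], [76.0, 43.0, 96.0], [98.0, 33.0, 89.0], [95.0, 36.0, 78.0], [91.0, 36.0, 69.0]]
rest24 0 []
nest 474 [[100.0, -82.0, 101.0], [87.0, -96.0, 101.0], [93.0, -96.0, 110.0], [84.0, -98.0, 101.0], [89.0, -79.0, 92.0], [82.0, -97.0, 86.0], [90.0, -80.0, 74.0], [82.0, -99.0, 69.0], [76.0, -103.0, 63.0]]
wrench 0 []
wrench 0 []
tee 0 []
shift cm [ 1.99  0.45 18.68] turn -1.8 yaw 148.2 pos [ 554.5 -438.8  226.8]
[[ 8. 11. 11. 11. 10.  8.  8.  3.  3.  3.  3.  3.]
 [ 2.  3.  6.  8.  6.  3.  3.  2.  2.  3.  2.  3.]]
((402.3663635253906, -339.6852722167969), (73.88114166259766, 70.69109344482422), 85.55560302734375) 177 [ 400.58260167 -338.92776711   11.84999334] [258 365] [287 396]
```

```bash
python3 -m crank '[[[0.44,1,0.2,2,-1],[0.44,2,0.45,6,-1.8],[0.44,2,0.45,10,-1.8],[0.44,2,0.45,13.5,-1.8],[0.44,2,0.45,16,-1.8],[0.44,2,0.45,17,-1.8],[0.44,2,0.45,17,-1.8],[0.44,2,0.45,17,-1.8],[0.44,2,0.45,17,-1.8],[0.44,2,0.45,17,-1.8]]]'
python3 - <<'E'
from h import *
im,P=cam('wrist');save('w3',im);np.save('w3.npy',P);go((540,-424.5,17),150)
E
```

```text
time: 4.2
tool_pos: [540.6, -425.1, 58.4]
tcp_rot: [-3.141, 0.003, 2.618]
contact_force: [0.3, 1.0, -0.7]
grip_width: 40.6
finger_force: 0.0
shift cm [0.06 0.02 4.11] turn 0.0 yaw 150.0 pos [ 540.4 -425.    58.1]
```

View pics/w3.png

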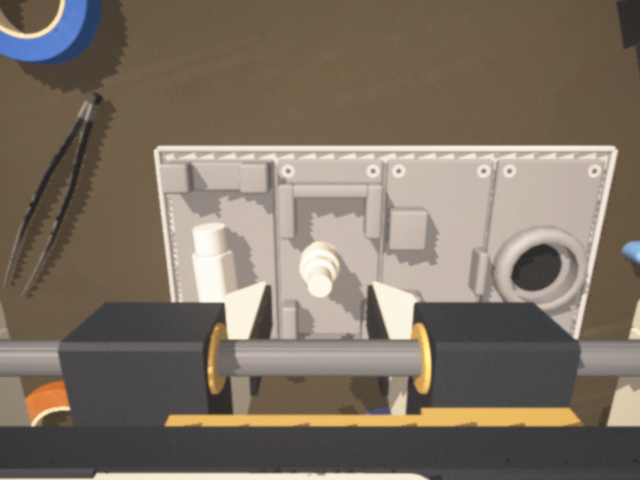

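The adaptor, at (320,268), lies centred between the fingertips at (258,345) and (384,345). I check its offset along the tool's x before descending.

Run:
```python
from h import *
P=np.load('w3.npy');v,u=np.mgrid[:480,:640]
for z0,z1 in((12,30),(30,37),(37,50)):
    m=(u>295)&(u<345)&(v>235)&(v<300)&(P[...,2]>z0)&(P[...,2]<z1);q=P[m];print(len(q),q.mean(0).round(1),q.min(0).round(1),q.max(0).round(1))
m=(u>280)&(u<380)&(v>180)&(v<200)&(P[...,2]>13);print('wall z',np.median(P[m][:,2]))
# socket, here
m=(u>490)&(u<590)&(v>220)&(v<310)&(P[...,2]>13.5);q=P[m][:,:2].astype(np.float32);print('ring',cv2.minEnclosingCircle(q))
```

```text
677 [ 533.5 -420.9   22.3] [ 528.4 -433.6   12.1] [ 547.7 -413.7   30. ]
354 [ 535.5 -421.9   32. ] [ 530.7 -431.5   30. ] [ 545.8 -416.    37. ]
541 [ 537.6 -423.1   43.8] [ 532.8 -428.8   37. ] [ 544.1 -418.1   46.7]
wall z 19.521795586738364
ring ((574.9428100585938, -342.35272216796875), 55.25994110107422)
```

```bash
python3 -m crank '[[[0.44,-0.1,0,1.5,0],[0.44,-0.1,0,3,0],[0.44,-0.1,0,4.1,0],[0.44,-0.1,0,4.1,0],[0,-0.1,0,4.1,0],[0,-0.1,0,4.1,0],[0,-0.1,0,4.1,0],[0,-0.1,0,4.1,0],[0,-0.1,0,4.1,0],[0,-0.1,0,4.1,0]]]'
python3 - <<'E'
from h import *
print(bot.get_obs()['grip_width']);go((SOCK[0],SOCK[1],19),150)
E
```

```text
time: 5.25
tool_pos: [541.1, -425.3, 16.3]
tcp_rot: [-3.141, 0.001, 2.618]
contact_force: [0.2, -0.1, 2.6]
grip_width: 18.7
finger_force: 30.0
18.682131162840353
shift cm [-0.2  11.68 -0.27] turn 0.0 yaw 150.0 pos [ 541.1 -425.3   16.3]
```

```bash
python3 -m crank '[[[0,0,0,-2,0],[0,0,0,-4.5,0],[0,0,1.5,-6,0],[0,-0.2,4.5,-6,0],[0,-0.3,8,-6,0],[0,-0.5,10.5,-6,0],[0,-0.5,11.7,-5,0],[0,-0.5,11.7,-3,0],[0,-0.5,11.7,-2.5,0],[0,-0.5,11.7,-2.5,0]]]'
python3 - <<'E'
from h import *
im,P=cam('wrist');save('w4',im);np.save('w4.npy',P);go((SOCK[0]+2.6,SOCK[1]-1.5,17),150)
E
```

```text
time: 6.25
tool_pos: [602.5, -325.8, 39.0]
tcp_rot: [3.141, -0.003, 2.618]
contact_force: [0.7, 0.5, -0.5]
grip_width: 19.0
finger_force: 30.0
shift cm [-0.08  0.01  2.31] turn -0.0 yaw 150.0 pos [ 603.1 -326.4   40.1]
```

View pics/w4.png

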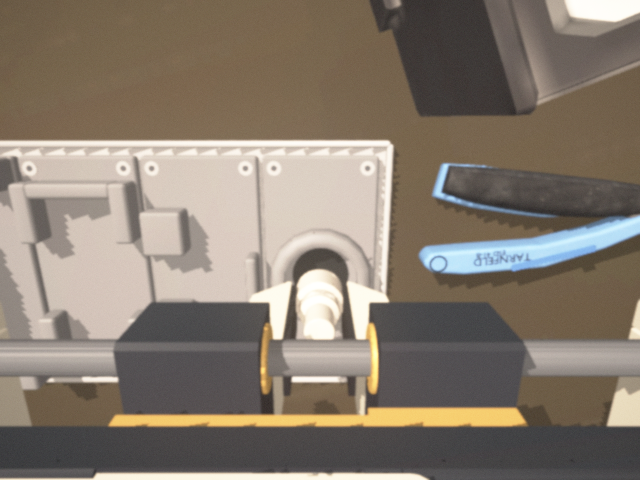

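The adaptor, at (320,300), is upright in the fingers and hangs over the collar, centre about (322,275). I set it down, release and rise.

```bash
python3 -m crank '[[[0,-0.05,0,1,0],[0,-0.05,0,1.8,0],[0,-0.05,0,2.1,0],[0,-0.05,0,2.3,0],[0,-0.05,0,2.35,0],[0,-0.05,0,2.35,0],[0.4,-0.05,0,2.35,0],[0.4,-0.05,0,2.35,0],[0.4,-0.05,0,2.35,0],[0.4,-0.05,0,2.35,0]]]'
python3 - <<'E'
from h import *
print(bot.get_obs()['contact_force']);go((522.5,-476.5,17),156)
E
```

```text
time: 7.3
tool_pos: [604.8, -326.9, 18.9]
tcp_rot: [-3.141, 0.003, 2.618]
contact_force: [-0.9, 0.8, 6.7]
grip_width: 36.6
finger_force: 3.2
[-0.87162373  0.84200953  6.6858481 ]
shift cm [ -0.35 -17.07   0.19] turn -6.0 yaw 150.0 pos [ 604.8 -326.9   18.9]
```

```bash
python3 -m crank '[[[0.4,0,0,-0.5,0],[0.4,0,0,-2,0],[0.4,0,0,-5,0],[0.4,0,-2,-8,0],[0.4,0,-4,-10,0],[0.4,0,-7,-10,0],[0.4,0,-10,-10,-2],[0.4,0,-13,-10,-4],[0.4,-0.2,-15,-10,-6],[0.4,-0.3,-15.5,-10,-6]]]'
python3 - <<'E'
from h import *
im,P=cam('wrist');save('w5',im);np.save('w5.npy',P);go((522.5,-476.5,17),156);print(bot.get_obs()['contact_force'])
E
```

```text
time: 8.3
tool_pos: [527.9, -464.6, 118.2]
tcp_rot: [-3.141, 0.001, 2.72]
contact_force: [0.5, -0.4, 0.4]
grip_width: 36.4
finger_force: 0.0
shift cm [ 0.03 -1.37 10.1 ] turn -0.2 yaw 155.8 pos [ 528.3 -464.   118. ]
[-0.26580025  0.14832662  0.27055612]
```

View pics/w5.png

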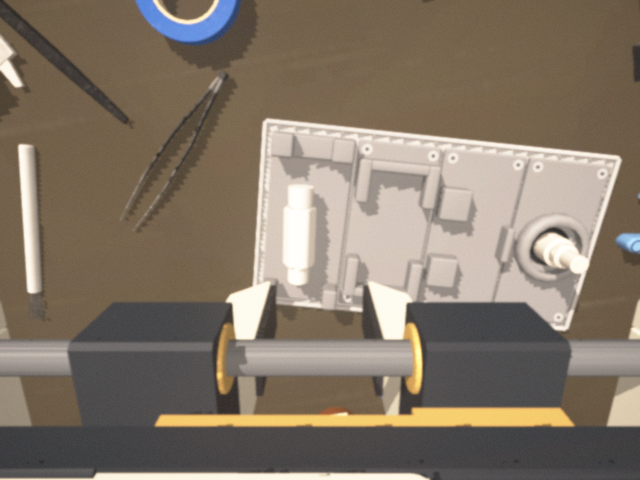

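The adaptor is inside the collar (nut about (548,243), tip (575,262)). The attenuator is at (299,235), parallel to the fingers' plane. I check numerically whether the adaptor is upright, and refine the attenuator's pose.

Run:
```python
from h import *
P=np.load('w5.npy');v,u=np.mgrid[:480,:640];z=P[...,2]
print('floor',np.median(z[150:165,460:500]), 'bench',np.median(z[80:110,300:400]))
for a,b in((3,12),(14,18),(18.5,24),(24,30),(30,36),(36,50)):
    m=(u>510)&(u<595)&(v>205)&(v<285)&(z>a)&(z<b);q=P[m];print(a,b,len(q),q.mean(0).round(1),np.ptp(q[:,:2],axis=0).round(1))
m=(u>280)&(u<320)&(v>180)&(v<290)&(z>13);q=P[m];print('att',len(q),cv2.minAreaRect(q[:,:2].astype(np.float32)),q[q[:,2]>24].mean(0))
T=tool();l=(q-T[:3,3])@T[:3,:3];print('tool frame',np.percentile(l,[2,50,98],axis=0).round(1))
m=(u>335)&(u<450)&(v>155)&(v<305)&(z>16)&(z<23);print('blocks/cradle mean z',np.median(z[m]))
```

```text
floor nan bench nan
3 12 3016 [ 598.5 -321.7    8.4] [82.6 66.9]
14 18 1059 [ 595.3 -328.3   16.7] [49.6 48.1]
18.5 24 875 [ 596.4 -327.8   20. ] [48.7 48.2]
24 30 182 [ 596.7 -328.2   27.1] [16.3 18.1]
30 36 256 [ 598.4 -327.1   31.9] [16.3 15.8]
36 50 403 [ 600.  -326.    42.8] [11.8 11.2]
att 2827 ((521.5930786132812, -476.3418884277344), (21.616561889648438, 65.26119232177734), 63.34431457519531) [ 519.53823593 -475.17876286   26.64598297]
tool frame [[-29.4 -24.   89.3]
 [  4.4 -13.5  92.3]
 [ 33.3  -3.9  99.9]]
blocks/cradle mean z 19.52799667093271
```

Run:
```python
from h import *
go((519.9,-475.3,10),153.3)
```

```text
shift cm [ 0.32 -1.37 10.8 ] turn 2.5 yaw 155.8 pos [ 528.3 -464.   118. ]
```

```bash
python3 -m crank '[[[0.38,0.3,-1.0,1,2.5],[0.38,0.3,-1.4,4,2.5],[0.38,0.3,-1.4,7,2.5],[0.38,0.3,-1.4,9,2.5],[0.38,0.3,-1.4,10.3,2.5],[0.38,0.3,-1.4,10.8,2.5],[0.38,0.3,-1.4,10.8,2.5],[0,0.3,-1.4,10.8,2.5],[0,0.3,-1.4,10.8,2.5],[0,0.3,-1.4,10.8,2.5]]]'
python3 -m crank '[[[0,0,0,0,0],[0,0,0,0,0],[0,0,0,-0.5,0],[0,0,0,-1.5,0],[0,0,0,-3,0],[0,0,0,-4,0],[0,0,0,-4,0],[0,0,0,-4,0],[0,0,0,-4,0],[0,0,0,-4,0]]]'
python3 - <<'E'
from h import *
im,P=cam('wrist');save('w6',im);np.save('w6.npy',P);go((*CRAD,10),150)
E
```

```text
time: 9.35
tool_pos: [521.1, -473.9, 9.7]
tcp_rot: [-3.141, 0.001, 2.679]
contact_force: [0.1, 0.5, 1.1]
grip_width: 19.4
finger_force: 30.0
time: 10.35
tool_pos: [520.4, -473.4, 48.4]
tcp_rot: [3.141, -0.001, 2.679]
contact_force: [-0.3, 0.3, 0.0]
grip_width: 19.6
finger_force: 30.0
shift cm [0.08 5.74 3.85] turn 3.5 yaw 153.5 pos [ 520.5 -473.4   48.5]
```

View pics/w6.png

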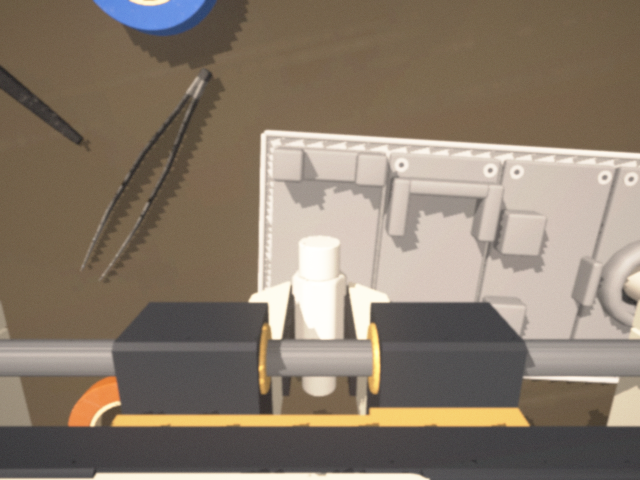

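The attenuator is level in the fingers, visible from (318,240) to (318,392). I carry it across to the cradle.

```bash
python3 -m crank '[[[0,0,1.5,0,1],[0,0.2,3.5,0,3.5],[0,0.3,5.2,0,3.5],[0,0.3,5.75,0,3.5],[0,0.3,5.75,1,3.5],[0,0.3,5.75,2.2,3.5],[0,0.3,5.75,3.1,3.5],[0,0.3,5.75,3.5,3.5],[0,0.3,5.75,3.75,3.5],[0,0.3,5.75,3.85,3.5]]]'
python3 - <<'E'
from h import *
o=bot.get_obs();print(o['contact_force']);go((CRAD[0]-2,CRAD[1]+1.2,10),150)
E
```

```text
time: 11.4
tool_pos: [543.5, -421.2, 10.3]
tcp_rot: [3.141, -0.0, 2.618]
contact_force: [-0.6, 0.1, -1.1]
grip_width: 19.4
finger_force: 30.0
[-0.55799333  0.11639552 -1.08539832]
shift cm [0.05 0.05 0.03] turn -0.0 yaw 150.0 pos [ 543.5 -421.2   10.3]
```

```bash
python3 -m crank '[[[0,0,0,0.05,0],[0,0,0,0.1,0],[0,0,0,0.1,0],[0.37,0,0,0.1,0],[0.37,0,0,0.1,0],[0.37,0,0,0.1,0],[0.37,0,0,0.1,0],[0.37,0,0,-2,0],[0.37,0,0,-6,0],[0.37,0,0,-10,0]]]'
python3 - <<'E'
from h import *
im,P=cam('wrist');save('w7',im);z=P[...,2];v,u=np.mgrid[:480,:640]
m=(u>270)&(u<345)&(v>140)&(v<300)&(z>23)&(z<32);q=P[m];print('att',len(q),cv2.minAreaRect(q[:,:2].astype(np.float32)),np.percentile(q[:,2],[50,98]))
go((443.9,-4,226),158.5)
E
```

```text
time: 12.4
tool_pos: [543.2, -420.5, 111.0]
tcp_rot: [3.141, -0.002, 2.618]
contact_force: [0.3, -0.5, 0.0]
grip_width: 33.9
finger_force: 0.0
att 2241 ((545.0916137695312, -421.8227233886719), (17.480989456176758, 65.30303955078125), 60.595703125) [26.57602463 28.74560235]
shift cm [ 29.68  31.18 -11.01] turn -8.5 yaw 150.0 pos [ 546.1 -423.2  120. ]
```

View pics/w7.png

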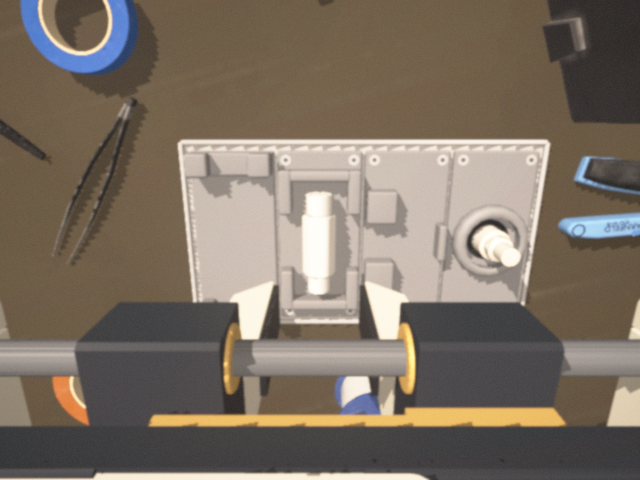

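The attenuator lies centred in the cradle, (319,243), and the adaptor is still in its collar. The rest is free, so next is the wrench.

```bash
python3 -m crank '[[[0.5,0,0,-3,0],[0.5,1,1.5,-7,5],[0.5,3.5,4,-9.5,12],[0.5,7,7.5,-10,20],[0.5,10.5,11,-10,28],[0.5,14,14.5,-10,36],[0.5,17.5,18,-10,44],[0.5,21,21.5,-10,52],[0.5,24.5,25,-10,59],[0.5,27,28,-10,65]]]'
python3 - <<'E'
from h import *
go((444,-5,90),68.5);print(bot.get_obs()['joint_positions'].round(2))
E
```

```text
time: 13.45
tool_pos: [448.4, -41.2, 210.9]
tcp_rot: [3.141, -0.0, 1.479]
contact_force: [1.4, -0.4, -0.2]
grip_width: 46.0
finger_force: 0.0
shift cm [ 3.56 -0.78 12.09] turn 16.3 yaw 84.8 pos [448.4 -41.2 210.9]
[-0.26  0.22  1.74  0.    1.18 -0.17]
```

```bash
python3 -m crank '[[[0.5,1.5,-0.3,2,6],[0.5,3.5,-0.8,5,13],[0.5,3.5,-0.8,8,16.3],[0.5,3.5,-0.8,10.5,16.3],[0.5,3.5,-0.8,12,16.3],[0.5,3.5,-0.8,12,16.3],[0.5,3.5,-0.8,12,16.3],[0.5,3.5,-0.8,12,16.3],[0.5,3.5,-0.8,12,16.3],[0.5,3.5,-0.8,12,16.3]]]'
python3 - <<'E'
from h import *
im,P=cam('wrist');save('w8',im);np.save('w8.npy',P);z=P[...,2]
r=(im[...,0]>110)&(im[...,1]<80)&(z>5)&(z<30);q=P[r];T=tool();l=(q-T[:3,3])@T[:3,:3]
print(len(q),cv2.minAreaRect(q[:,:2].astype(np.float32)),np.percentile(l,[1,50,99],axis=0).round(1));go((444,-5,6),68.5)
E
```

```text
time: 14.45
tool_pos: [445.3, -8.0, 91.4]
tcp_rot: [3.14, -0.0, 1.199]
contact_force: [-0.3, 0.0, 0.5]
grip_width: 45.9
finger_force: 0.0
212 ((460.8921813964844, 16.508804321289062), (51.72609329223633, 13.40356731414795), 84.61490631103516) [[ 2.8 -6.7 75.6]
 [37.4  5.6 77.8]
 [51.7  6.6 83.7]]
shift cm [ 0.23 -0.23  8.53] turn 0.2 yaw 68.7 pos [445.2  -8.   91.3]
```

View pics/w8.png

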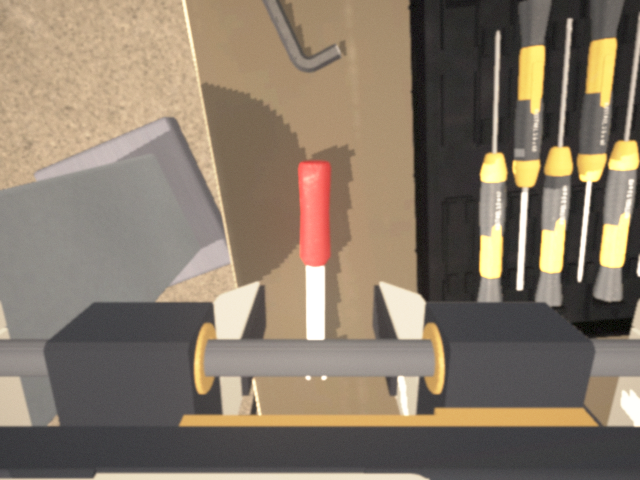

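The wrench's red handle, (314,160)–(314,262), is parallel to the fingers and roughly centred. I measure it in the tool frame.

Run:
```python
from h import *
P=np.load('w8.npy');im=cv2.imread('pics/w8.png').astype(int);z=P[...,2];v,u=np.mgrid[:480,:640]
m=(u>290)&(u<340)&(v>150)&(v<275)&(z>14)&(im[...,2]>im[...,1]*2);q=P[m];T=tool();l=(q-T[:3,3])@T[:3,:3]
print(len(q),cv2.minAreaRect(l[:,:2].astype(np.float32)),np.percentile(l,[1,50,99],axis=0).round(1),np.percentile(z[m],98))
```

```text
1316 ((20.9239444732666, -2.2035036087036133), (16.69403839111328, 61.63356018066406), 89.57162475585938) [[ -8.7 -10.1  72. ]
 [ 22.4   1.4  74.6]
 [ 51.5   6.   77.2]] 19.102690364824237
```

```bash
python3 -m crank '[[[0.5,0.25,-0.2,2,0],[0.5,0.25,-0.2,5,0],[0.5,0.25,-0.2,7.5,0],[0.5,0.25,-0.2,8.4,0],[0.5,0.25,-0.2,8.4,0],[0,0.25,-0.2,8.4,0],[0,0.25,-0.2,8.4,0],[0,0.25,-0.2,8.4,0],[0,0.25,-0.2,8.4,0],[0,0.25,-0.2,8.4,0]]]'
python3 -m crank '[[[0,0,0,0,0],[0,0,0,-0.5,0],[0,0,0,-2,0],[0,0,0,-5,0],[0,0,0,-9,0],[0,0,0,-13,0],[0,0,0,-16,0],[0,0,0,-18,0],[0,0,0,-18,0],[0,0,0,-18,0]]]'
python3 - <<'E'
from h import *
go((*(REST+24*xd),190),-30)
im,P=cam('wrist');save('w9',im);np.save('w9.npy',P)
z=P[...,2];v,u=np.mgrid[:480,:640]
m=(im[...,0]>im[...,1]*1.8)&(im[...,0]>60)&(u>290)&(u<340);q=P[m];T=tool();l=(q-T[:3,3])@T[:3,:3];l=l[(l[:,2]>-40)&(l[:,2]<20)]
print(len(l),np.percentile(l,[1,50,99],axis=0).round(1));k=l[abs(l[:,1])<3];print(np.polyfit(k[:,0],k[:,2],1))
E
```

```text
time: 15.5
tool_pos: [444.3, -4.9, 7.3]
tcp_rot: [3.14, -0.0, 1.199]
contact_force: [-1.0, -0.4, 6.7]
grip_width: 18.6
finger_force: 30.0
time: 16.5
tool_pos: [443.5, -4.8, 186.3]
tcp_rot: [-3.141, -0.0, 1.199]
contact_force: [-0.3, 0.1, -1.7]
grip_width: 18.6
finger_force: 30.0
shift cm [-41.03  26.15  -0.37] turn 98.7 yaw 68.7 pos [443.5  -4.8 186.3]
6256 [[ -8.7  -7.8 -12.8]
 [ 23.    0.7 -10.4]
 [ 49.4   9.2  -0.5]]
[  0.03181679 -11.75228263]
```

```bash
python3 -m crank '[[[0,-2,1,0,4],[0,-5,3,0,11],[0,-9,5.5,0,19],[0,-13,8,0,27],[0,-17,10.5,0,35],[0,-21,13,0,43],[0,-25,15.5,0,51],[0,-29,18,0,59],[0,-32.5,20.5,0,67],[0,-35,22,0,74]]]'
python3 - <<'E'
from h import *
go((*(REST+24*xd),90),-30);print(bot.get_obs()['joint_positions'].round(2))
E
```

```text
time: 17.55
tool_pos: [521.2, -413.2, 183.6]
tcp_rot: [-3.139, 0.003, -0.099]
contact_force: [0.3, 0.0, -1.0]
grip_width: 18.5
finger_force: 30.0
shift cm [2.4  6.69 9.34] turn 24.3 yaw -5.7 pos [ 521.2 -413.2  183.6]
[-0.79  0.64  1.15 -0.    1.36  0.88]
```

```bash
python3 -m crank '[[[0,0.8,2,0,6],[0,1.8,5,1,14],[0,2.4,6.7,4,21],[0,2.4,6.7,8,24.3],[0,2.4,6.7,11,24.3],[0,2.4,6.7,12,24.3],[0,2.4,6.7,12,24.3],[0,2.4,6.7,12,24.3],[0,2.4,6.7,12,24.3],[0,2.4,6.7,12,24.3]]]'
python3 - <<'E'
from h import *
im,P=cam('wrist');save('w10',im);np.save('w10.npy',P)
go((*(REST+24*xd),12),-30)
E
```

```text
time: 18.55
tool_pos: [540.2, -480.4, 68.7]
tcp_rot: [3.141, -0.003, -0.516]
contact_force: [0.2, 1.2, -1.2]
grip_width: 18.5
finger_force: 30.0
shift cm [-0.09  0.24  5.64] turn 0.4 yaw -29.6 pos [ 540.1 -480.2   68.4]
```

View pics/w10.png

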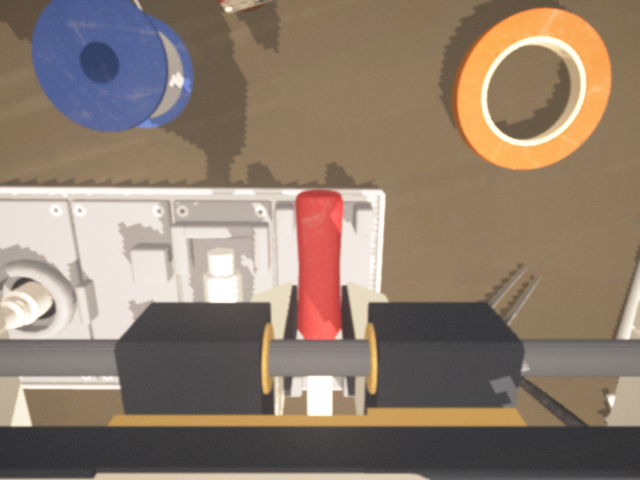

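The handle (320,265) hangs between the wide saddle's cheeks, (286,220) and (364,220), with the shaft towards the narrow saddle. The cradle wall leaves the left finger only about 1 mm when centred. I therefore bias the wrench 3 mm away from it, within the saddles' 6 mm play, and will open only slightly.

```bash
python3 -m crank '[[[0,-0.1,0.3,0,0.4],[0,-0.1,0.55,0.5,0.4],[0,-0.1,0.55,1.5,0.4],[0,-0.1,0.55,2.7,0.4],[0,-0.1,0.55,3.7,0.4],[0,-0.1,0.55,4.5,0.4],[0,-0.1,0.55,5,0.4],[0,-0.1,0.55,5.3,0.4],[0,-0.1,0.55,5.5,0.4],[0,-0.1,0.55,5.5,0.4]]]'
python3 - <<'E'
from h import *
print(bot.get_obs()['contact_force'],bot.get_obs()['moment']);go((*(REST+24*xd-3*yd),12),-30)
E
```

```text
time: 19.6
tool_pos: [536.0, -483.8, 16.1]
tcp_rot: [3.141, -0.001, -0.523]
contact_force: [-8.8, 9.9, 24.1]
grip_width: 18.7
finger_force: 30.0
[-8.76105136  9.90273433 24.05390759] [ 1.52589075  1.60418184 -0.13547926]
shift cm [0.1  0.03 0.41] turn 0.0 yaw -30.0 pos [ 536.  -483.8   16.1]
```

Run:
```python
from h import *
im,P=cam('wrist');save('w11',im);np.save('w11.npy',P);T=tool()
v,u=np.mgrid[:480,:640]
for f in('w9','w10','w11'):
    I=cv2.imread(f'pics/{f}.png').astype(int);Q=np.load(f+'.npy')
    Tf=T
    if f!='w11':
        continue
    L=(Q-T[:3,3])@T[:3,:3]
    for n,(a,b,c,d) in dict(shaft=(312,326,385,412),handEnd=(313,327,200,215),handMid=(313,327,255,275),handNear=(313,327,300,320)).items():
        l=L[c:d,a:b].reshape(-1,3);print(n,np.nanmedian(l,0).round(1),np.nanstd(l,0).round(1))
W=P.reshape(-1,3)
z=P[...,2]
# in rest frame
X=(P[...,:2]-REST)@xd;Y=(P[...,:2]-REST)@yd
tx=(T[:2,3]-REST);print('TCP in rest',tx@xd,tx@yd)
for x0 in(20,24,28,32,45,50,55):
    m=(abs(X-x0)<2.5)&(abs(Y)<60)&(z<60);o=np.argsort(Y[m]);y=Y[m][o];zz=z[m][o]
    b=np.arange(-40,46,4);print(x0,[(int(k),round(float(np.median(zz[(y>=k)&(y<k+4)])),0)) for k in b if ((y>=k)&(y<k+4)).sum()>3])
```

```text
shaft [-42.8  -0.3  -4.5] [4.2 1.8 0.5]
handEnd [ 46.2   0.  -11.3] [1.6 1.5 0.7]
handMid [ 23.3  -0.1 -10.7] [2.4 1.6 0.6]
handNear [  4.5   0.1 -11.2] [2.5 1.6 0.6]
TCP in rest 23.017028417679256 -2.703069059755118
20 [(-40, 3.0), (-36, 3.0), (-12, 24.0), (-8, 27.0), (-4, 27.0), (0, 27.0), (4, 24.0), (28, 4.0), (40, 9.0), (44, 8.0)]
24 [(-40, 3.0), (-36, 3.0), (-32, 4.0), (-28, 4.0), (-12, 24.0), (-8, 27.0), (-4, 27.0), (0, 26.0), (4, 24.0), (24, 8.0), (28, 7.0), (40, 9.0), (44, 9.0)]
28 [(-40, 3.0), (-36, 3.0), (-32, 5.0), (-28, 8.0), (-24, 9.0), (-16, 8.0), (-12, 24.0), (-8, 26.0), (-4, 27.0), (0, 26.0), (4, 24.0), (8, 8.0), (12, 9.0), (16, 9.0), (20, 9.0), (24, 9.0), (28, 10.0), (32, 20.0), (36, 20.0), (40, 9.0), (44, 9.0)]
32 [(-40, 3.0), (-36, 3.0), (-32, 5.0), (-28, 9.0), (-24, 9.0), (-20, 32.0), (-16, 37.0), (-12, 25.0), (-8, 26.0), (-4, 27.0), (0, 26.0), (4, 32.0), (8, 36.0), (12, 28.0), (16, 9.0), (20, 9.0), (24, 9.0), (28, 11.0), (32, 20.0), (36, 20.0), (40, 9.0), (44, 9.0)]
45 [(-40, 3.0), (-36, 3.0), (-32, 6.0), (-28, 22.0), (-24, 23.0), (-20, 23.0), (-16, 9.0), (-12, 23.0), (-8, 26.0), (-4, 27.0), (0, 26.0), (4, 21.0), (8, 9.0), (12, 9.0), (16, 22.0), (20, 23.0), (24, 22.0), (28, 13.0), (32, 19.0), (36, 19.0), (40, 19.0), (44, 19.0)]
50 [(-40, 3.0), (-36, 3.0), (-32, 5.0), (-28, 22.0), (-24, 23.0), (-20, 23.0), (-16, 9.0), (-12, 24.0), (-8, 26.0), (-4, 27.0), (0, 26.0), (4, 22.0), (8, 9.0), (12, 9.0), (16, 22.0), (20, 23.0), (24, 23.0), (28, 8.0), (32, 9.0), (36, 9.0), (40, 9.0), (44, 9.0)]
55 [(-40, 3.0), (-36, 3.0), (-32, 5.0), (-28, 14.0), (-24, 23.0), (-20, 22.0), (-16, 9.0), (-12, 24.0), (-8, 27.0), (-4, 27.0), (0, 26.0), (4, 22.0), (8, 9.0), (12, 9.0), (16, 21.0), (20, 22.0), (24, 22.0), (28, 8.0), (32, 9.0), (36, 9.0), (40, 9.0), (44, 9.0)]
```

```bash
python3 -m crank '[[[0,0,0,-0.1,0],[0,0,0,-0.2,0],[0,0,0,-0.2,0],[0,0,0,-0.2,0],[0,0,0,-0.2,0],[0,0,0,-0.2,0],[0,0,0,-0.2,0],[0,0,0,-0.2,0],[0,0,0,-0.2,0],[0,0,0,-0.2,0]]]'
python3 - <<'E'
from h import *
o=bot.get_obs();print(o['contact_force'],o['moment'])
im,P=cam('wrist');z=P[...,2];X=(P[...,:2]-REST)@xd;Y=(P[...,:2]-REST)@yd
f=lambda x,y,w=2:round(float(np.median(z[(abs(X-x)<w)&(abs(Y-y)<w)&(z<60)])),2)
print('handle',[f(x,-3) for x in(40,50,60,66)],'cheek',f(50,19),f(50,-24),'floor',f(28,18),'bench',f(28,-38),'att',f(20,55))
E
```

```text
time: 20.65
tool_pos: [536.0, -483.8, 16.1]
tcp_rot: [-3.142, -0.0, -0.523]
contact_force: [-5.1, 5.6, 14.5]
grip_width: 18.8
finger_force: 30.0
[-5.10222598  5.57378517 14.46261545] [ 0.95798786  1.01315088 -0.20761548]
handle [26.65, 26.95, 27.44, 27.63] cheek 22.93 22.65 floor 8.82 bench 2.93 att nan
  return _methods._mean(a, axis=axis, dtype=dtype,
  ret = ret.dtype.type(ret / rcount)
```

```bash
python3 -m crank '[[[0,0,0,-0.1,0],[0,0,0,-0.2,0],[0,0,0,-0.2,0],[0.23,0,0,-0.2,0],[0.27,0,0,-0.2,0],[0.27,0,0,-0.2,0],[0.27,0,0,-0.2,0],[0.27,0,0,-0.2,0],[0.27,0,0,-0.2,0],[0.27,0,0,-0.2,0]]]'
python3 - <<'E'
from h import *
o=bot.get_obs();print(o['contact_force'])
im,P=cam('wrist');z=P[...,2];X=(P[...,:2]-REST)@xd;Y=(P[...,:2]-REST)@yd
f=lambda x,y,w=2:round(float(np.median(z[(abs(X-x)<w)&(abs(Y-y)<w)&(z<60)])),2)
print('handle',[f(x,-3) for x in(40,50,60,66)],'cheek',f(50,19),f(50,-24),'floor',f(28,18),'bench',f(28,-38));go((*REST,200))
E
```

```text
time: 21.7
tool_pos: [535.9, -484.1, 15.6]
tcp_rot: [-3.142, -0.0, -0.523]
contact_force: [-0.6, -0.3, -0.3]
grip_width: 25.3
finger_force: 0.0
[-0.62575474 -0.26701625 -0.29270915]
handle [26.85, 27.08, 27.28, 27.7] cheek 22.68 22.55 floor 9.5 bench 3.0
shift cm [ -2.31  -0.29 -18.43] turn 0 yaw -30.0 pos [ 536.  -484.1   15.7]
```

```bash
python3 -m crank '[[[0.27,0,0,-1,0],[0.27,0,0,-3,0],[0.27,0,0,-6,0],[0.5,0,0,-10,-5],[0.6,-3,-0.6,-13,-13],[0.6,-7,-1.4,-14,-21],[0.6,-11,-2.2,-14,-29],[0.6,-14.5,-3,-14,-37],[0.6,-17.5,-3.6,-14,-45],[0.6,-19,-4,-14,-52]]]'
python3 -m crank '[[[0.6,0,0,0,-8],[0.6,0,0,0,-16],[0.6,0,0,0,-24],[0.6,0,0,0,-32],[0.6,0,0,0,-38],[0.6,0,0,0,-38],[0.6,0,0,0,-38],[0.6,0,0,0,-38],[0.6,0,0,0,-38],[0.6,0,0,0,-38]]]'
python3 - <<'E'
from h import *
im,P=cam('wrist');np.save('w12.npy',P);save('w12',im);T=tool();z=P[...,2]
print(T[:3,3],np.degrees(np.arctan2(T[1,0],T[0,0])))
v,u=np.mgrid[:480,:640];m=(z>9)&(z<25)&(np.hypot(P[...,0]-402,P[...,1]+339)<45)&(v<300)
q=P[m];print(len(q),cv2.minAreaRect(q[:,:2].astype(np.float32)),np.argwhere(m).min(0),np.argwhere(m).max(0))
mm=(m*255).astype(np.uint8);cv2.imwrite('pics/c12.png',np.hstack([cv2.resize(im[100:300,220:420,::-1],(400,400)),cv2.cvtColor(cv2.resize(mm[100:300,220:420],(400,400)),8)]))
E
```

```text
time: 22.75
tool_pos: [389.7, -352.8, 156.8]
tcp_rot: [3.141, -0.0, 0.39]
contact_force: [0.4, -0.8, 0.1]
grip_width: 55.3
finger_force: 0.0
time: 23.75
tool_pos: [391.4, -354.5, 155.7]
tcp_rot: [3.142, -0.0, 1.047]
contact_force: [-0.6, -0.1, -1.1]
grip_width: 55.0
finger_force: 0.0
[ 391.35730796 -354.42448179  155.66488409] 59.98202867866898
1131 ((397.028564453125, -338.19232177734375), (28.736175537109375, 34.073814392089844), 18.475807189941406) [170 296] [216 342]
```

View pics/c12.png

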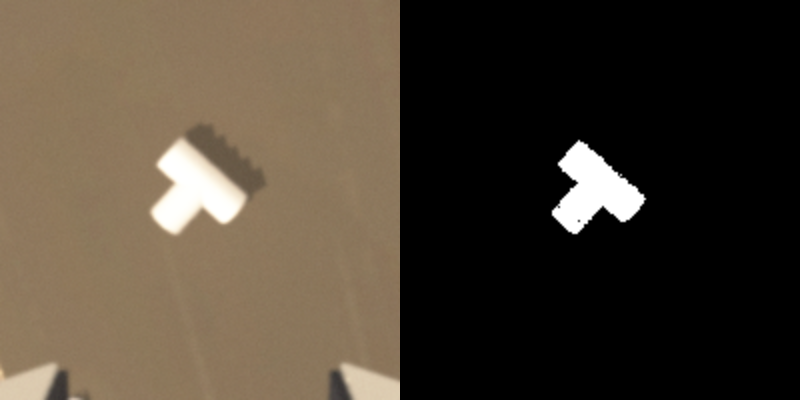

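The tee's bar runs (578,145)–(640,215) in the crop, with the stem to the lower left. The outline fit gives 28.7 × 34.1 mm, as it should: centre (397,-338), bar along 108.5°, stem towards 198.5°.

Run:
```python
from h import *
go((405.5,-335.3,5),18.5)
```

```text
shift cm [ 2.36  0.27 15.07] turn 41.5 yaw 60.0 pos [ 391.4 -354.4  155.7]
```

```bash
python3 -m crank '[[[0.6,1,0.2,2,8],[0.6,2,0.27,5,16],[0.6,2.35,0.27,8,24],[0.6,2.35,0.27,10,32],[0.6,2.35,0.27,11,40],[0.6,2.35,0.27,11,41.5],[0.6,2.35,0.27,11,41.5],[0.6,2.35,0.27,11,41.5],[0.6,2.35,0.27,11,41.5],[0.6,2.35,0.27,11,41.5]]]'
python3 - <<'E'
from h import *
im,P=cam('wrist');T=tool();z=P[...,2];v,u=np.mgrid[:480,:640]
m=(z>9)&(z<25)&(np.hypot(P[...,0]-400,P[...,1]+338)<40)&(v<300);q=P[m];l=(q-T[:3,3])@T[:3,:3]
print(len(q),cv2.minAreaRect(q[:,:2].astype(np.float32)),cv2.minAreaRect(l[:,:2].astype(np.float32)),np.percentile(z[m],95),np.argwhere(m).max(0));go((405.5,-335.3,5),18.5)
E
```

```text
time: 24.8
tool_pos: [405.7, -335.7, 46.3]
tcp_rot: [3.141, -0.001, 0.324]
contact_force: [0.5, -0.2, 0.2]
grip_width: 55.2
finger_force: 0.0
1881 ((401.9319763183594, -336.40338134765625), (20.8023624420166, 33.76239013671875), 18.36905288696289) ((-3.751039505004883, -0.4808158874511719), (20.803529739379883, 33.76261520385742), 0.17035415768623352) 14.394815643654937 [299 350]
shift cm [-0.   -0.04  4.12] turn 0.1 yaw 18.6 pos [ 405.6 -335.6   46.2]
```

```bash
python3 -m crank '[[[0.6,0,0,2,0],[0.6,0,0,3.4,0],[0.6,0,0,4,0],[0.6,0,0,4.1,0],[0,0,0,4.1,0],[0,0,0,4.1,0],[0,0,0,4.1,0],[0,0,0,4.1,0],[0,0,0,4.1,0],[0,0,0,4.1,0]]]'
python3 - <<'E'
from h import *
go((*(NEST+9*yd),90),60)
E
```

```text
time: 25.85
tool_pos: [405.7, -335.7, 5.2]
tcp_rot: [3.141, -0.0, 0.323]
contact_force: [0.1, 0.4, 5.1]
grip_width: 33.5
finger_force: 30.0
shift cm [15.37  8.28 -8.47] turn -41.5 yaw 18.5 pos [ 405.7 -335.7    5.2]
```

```bash
python3 -m crank '[[[0,0,0,-0.5,0],[0,0,0,-3,0],[0,0,0,-7,0],[0,2,1,-9,-8],[0,5,2.7,-9,-16],[0,8.5,4.6,-9,-24],[0,12,6.5,-9,-32],[0,14.5,7.9,-9,-40],[0,15.4,8.3,-8,-41.5],[0,15.4,8.3,-6,-41.5]]]'
python3 - <<'E'
from h import *
im,P=cam('wrist');save('w13',im);T=tool();z=P[...,2];v,u=np.mgrid[:480,:640]
l=(P-T[:3,3])@T[:3,:3];m=(l[...,2]>-25)&(l[...,2]<3)&(abs(l[...,0])<30)&(abs(l[...,1])<16.2)&(v>240);k=l[m]
print('tee in tool',len(k),np.percentile(k,[2,50,98],axis=0).round(1));go((*(NEST+9*yd),10),60);print(bot.get_obs()['grip_width'])
# stop and blocks as seen now
Y=(P[...,:2]-NEST)@yd;X=(P[...,:2]-NEST)@xd;s=(abs(X)<20)&(Y>12)&(Y<30)&(z>14)&(z<24);print('stop x',X[s].mean(),'y',Y[s].mean(),s.sum())
E
```

```text
time: 26.85
tool_pos: [579.2, -365.4, 64.8]
tcp_rot: [3.139, 0.0, 1.047]
contact_force: [-0.5, 0.7, -0.7]
grip_width: 33.1
finger_force: 30.0
tee in tool 3080 [[-10.6 -15.2 -22.3]
 [  1.4   0.4 -12.5]
 [ 11.   15.5  -5.6]]
shift cm [-0.07  0.25  4.97] turn -0.1 yaw 59.9 pos [ 576.1 -363.7   59.8]
33.35452479431716
stop x -0.0263121640095783 y 24.51713325176926 531
```

```bash
python3 -m crank '[[[0,-0.05,0.2,0,0],[0,-0.05,0.25,0.5,0],[0,-0.05,0.25,1.7,0],[0,-0.05,0.25,3,0],[0,-0.05,0.25,4,0],[0,-0.05,0.25,4.5,0],[0,-0.05,0.25,4.7,0],[0,-0.05,0.25,4.8,0],[0,-0.05,0.25,4.85,0],[0,-0.05,0.25,4.85,0]]]'
python3 - <<'E'
from h import *
print(bot.get_obs()['contact_force']);go((*(NEST+9*yd),10),60)
E
```

```text
time: 27.9
tool_pos: [580.0, -367.1, 16.6]
tcp_rot: [3.141, 0.0, 1.047]
contact_force: [0.3, 0.9, -1.8]
grip_width: 33.2
finger_force: 30.0
[ 0.27910149  0.85499559 -1.76675544]
shift cm [ 0.03 -0.28  0.66] turn 0.0 yaw 60.0 pos [ 580.  -367.1   16.6]
```

```bash
python3 -m crank '[[[0,0,-0.1,0,0],[0,0.03,-0.28,0,0],[0,0.03,-0.28,0.2,0],[0,0.03,-0.28,0.4,0],[0,0.03,-0.28,0.5,0],[0,0.03,-0.28,0.6,0],[0,0.03,-0.28,0.6,0],[0,0.03,-0.28,0.6,0],[0,0.03,-0.28,0.6,0],[0,0.03,-0.28,0.6,0]]]'
python3 - <<'E'
from h import *
print(bot.get_obs()['contact_force']);go((*(NEST+9*yd),10),60)
E
```

```text
time: 28.9
tool_pos: [577.6, -365.3, 14.0]
tcp_rot: [3.14, 0.0, 1.048]
contact_force: [-8.4, 6.3, 21.4]
grip_width: 33.6
finger_force: 30.0
[-8.41087634  6.27326419 21.38309717]
shift cm [-0.01  0.01  0.4 ] turn 0.0 yaw 60.0 pos [ 577.6 -365.3   14. ]
```

```bash
python3 -m crank '[[[0,0,0,-0.1,0],[0,0,0,-0.3,0],[0,0,0,-0.35,0],[0,0,0,-0.35,0],[0,0,0,-0.35,0],[0,0,0,-0.35,0],[0,0,0,-0.35,0],[0,0,0,-0.35,0],[0,0,0,-0.35,0],[0,0,0,-0.35,0]]]'
python3 - <<'E'
from h import *
print(bot.get_obs()['contact_force'])
im,P=cam('wrist');save('w14',im);z=P[...,2];X=(P[...,:2]-NEST)@xd;Y=(P[...,:2]-NEST)@yd
def f(x,y,w=1.5):
    q=z[(abs(X-x)<w)&(abs(Y-y)<w)&(z<60)];return (round(float(np.median(q)),1),len(q)) if len(q) else None
for y in (28,23,17,14,10,6,2,-2,-6,-10,-14,-18,-22,-26): print(y,[f(x,y) for x in(-24,-18,-12,-6,0,6,12,18,24)])
E
```

```text
time: 29.9
tool_pos: [577.7, -365.4, 14.2]
tcp_rot: [3.141, 0.0, 1.047]
contact_force: [-1.5, 1.7, 5.5]
grip_width: 33.4
finger_force: 30.0
[-1.53428823  1.66472149  5.47333674]
28 [(7.0, 47), (7.2, 50), (6.6, 50), (8.1, 70), (8.3, 77), (7.4, 66), (6.8, 51), (7.1, 55), (6.9, 56)]
23 [(8.9, 48), (8.8, 47), (18.5, 39), (19.8, 46), (19.8, 42), (19.8, 41), (9.8, 36), (9.0, 46), (9.0, 46)]
17 [(8.9, 30), (34.2, 138), (8.8, 28), (9.3, 23), (8.9, 22), (9.0, 22), (9.0, 32), (34.0, 237), (8.9, 24)]
14 [None, (8.5, 3), (16.3, 129), (16.9, 121), (16.7, 118), (16.7, 119), (16.7, 122), (27.8, 103), None]
10 [None, None, (22.3, 58), (22.2, 62), (22.4, 51), (22.2, 62), (22.0, 63), (29.4, 58), None]
6 [None, (59.8, 11), (22.7, 38), (22.5, 43), (22.5, 43), (22.4, 40), (22.6, 41), (33.3, 53), None]
2 [None, (59.7, 19), (20.8, 11), (20.8, 21), (22.7, 47), (21.0, 24), (20.9, 10), (56.3, 61), None]
-2 [None, (59.3, 3), None, (19.3, 21), (22.4, 21), (19.7, 37), None, (59.3, 1), None]
-6 [None, (11.0, 17), (9.1, 41), (9.3, 14), None, (16.6, 2), (9.1, 39), (10.7, 45), None]
-10 [None, None, (8.7, 17), (8.9, 6), None, None, (8.9, 19), None, None]
-14 [None, None, None, None, None, None, None, None, None]
-18 [None, None, None, None, None, None, None, None, None]
-22 [None, (20.3, 22), (19.7, 2), None, None, None, (19.5, 3), (20.0, 17), None]
-26 [None, (19.3, 6), (18.5, 1), None, None, None, None, (19.3, 5), None]
```

The tee's top reads 2.7 mm above the 16 mm stop (3 mm when seated) and is level, so it is down. I release it, rise and move back.

```bash
python3 -m crank '[[[0,0,0,-0.1,0],[0.42,0,0,-0.1,0],[0.5,0,0,-0.1,0],[0.5,0,0,-0.1,0],[0.5,0,0,-0.1,0],[0.5,0,0,-1,0],[0.5,0,0,-4,0],[0.5,0,0,-8,0],[0.5,0,0,-12,0],[0.5,0,0,-16,0]]]'
python3 -m crank '[[[0.5,-4,-1,-2,-8],[0.5,-6,-3,-3,-16],[0.5,-6,-5,-3,-24],[0.5,-6,-7,-3,-32],[0.5,-6,-7,-3,-40],[0.5,-6,-7,-3,-48],[0.5,-6,-7,-3,-56],[0.5,-6,-7,-3,-64],[0.5,-6,-7,-3,-72],[0.5,-6,-7,-3,-80]]]'
python3 - <<'E'
from h import *
go((570,-430,226),148)
E
```

```text
time: 30.95
tool_pos: [577.4, -365.2, 176.1]
tcp_rot: [3.141, 0.0, 1.047]
contact_force: [-0.3, -0.8, -0.3]
grip_width: 46.1
finger_force: 0.0
time: 31.95
tool_pos: [486.9, -382.3, 204.5]
tcp_rot: [3.142, 0.001, 2.449]
contact_force: [0.2, -0.2, -0.0]
grip_width: 46.0
finger_force: 0.0
shift cm [-9.45  1.63 -2.14] turn -7.7 yaw 140.3 pos [ 486.9 -382.3  204.5]
```

```bash
python3 -m crank '[[[0.5,-2,0.5,-1,-4],[0.5,-5,1,-2,-7.7],[0.5,-8.5,1.6,-2,-7.7],[0.5,-9.5,1.6,-2,-7.7],[0.5,-9.5,1.6,-2,-7.7],[0.5,-9.5,1.6,-2,-7.7],[0.5,-9.5,1.6,-2,-7.7],[0.5,-9.5,1.6,-2,-7.7],[0.5,-9.5,1.6,-2,-7.7],[0.5,-9.5,1.6,-2,-7.7]]]'
python3 - <<'E'
from h import *
im,P=cam('wrist');save('w15',im);z=P[...,2]
c=im[80:290,200:520,::-1];d=cv2.applyColorMap(np.uint8(np.clip(np.nan_to_num(z[80:290,200:520])*6,0,255)),2)
cv2.imwrite('pics/fin.png',np.vstack([cv2.resize(c,(457,300),interpolation=cv2.INTER_CUBIC),cv2.resize(d,(457,300))]))
E
```

```text
time: 32.95
tool_pos: [569.7, -431.0, 224.1]
tcp_rot: [3.142, 0.0, 2.578]
contact_force: [0.3, -0.0, 0.5]
grip_width: 45.6
finger_force: 0.0
```

View pics/fin.png

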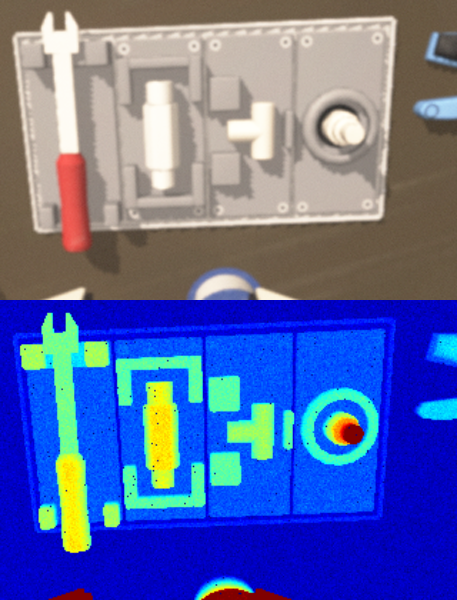

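All four pieces appear in their holders: wrench (65,130), attenuator (160,135), tee (255,130), adaptor (342,125). A last numeric check of fit before handing in.

Run:
```python
from h import *
im,P=cam('wrist');z=P[...,2];v,u=np.mgrid[:480,:640];ok=v<300
def loc(C,m): q=P[m&ok];return np.c_[(q[:,:2]-C)@xd,(q[:,:2]-C)@yd,q[:,2]]
l=loc(REST,(z>8)&(z<32));w=l[(abs(l[:,1])<13)&(abs(l[:,0])<85)&(l[:,2]>15)]
red=w[(w[:,0]>12)];sh=w[(w[:,0]<5)&(w[:,0]>-35)]
print('wrench x ends',np.percentile(w[:,0],[.5,99.5]).round(1),'handle y,z',red[:,1].mean().round(1),'shaft y,z',np.median(sh,0).round(1))
for a in range(15,75,10):
    k=red[abs(red[:,0]-a)<4];print(a,np.percentile(k[:,2],90).round(1),end=' ')
for a in range(-70,5,10):
    k=w[abs(w[:,0]-a)<4];k=k[abs(k[:,1]-np.median(k[:,1]))<4];print(a,np.median(k[:,2]).round(1) if len(k) else None,end=' ')
l=loc(SOCK,(z>26)&(z<60));l=l[np.hypot(l[:,0],l[:,1])<30]
for a,b in((26,32),(32,38),(38,50)):
    k=l[(l[:,2]>a)&(l[:,2]<b)];print('\nadaptor',a,k.mean(0).round(1),len(k),end='')
print('\nbench',np.nanmedian(z[60:80,300:400]))
```

```text
wrench x ends [-72.7  71.4] handle y,z -1.9 shaft y,z [-15.8  -2.1  20.5]
15 27.8 25 27.8 35 27.3 45 27.1 55 27.5 65 28.1 -70 20.6 -60 20.6 -50 20.8 -40 20.7 -30 20.7 -20 20.6 -10 20.7 0 20.4 
adaptor 26 [-1.8 -3.1 30. ] 120
adaptor 32 [-1.8 -3.6 34.3] 45
adaptor 38 [-0.3 -0.5 44.1] 169
bench 2.8513237944638945
```

```bash
python3 -c "
from plant import bot
print(bot.close_job())"
```

```text
the job is handed in; nothing more can be done
None
```

All four pieces are seated in their holders, confirmed by a final picture and height check, with the hex key and tape not touched; the job was handed in at about 33 s and gave no verdict.

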